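# Open the ratchet bar clamp, load a block and run the jaw up to it

## Robot

A 7-joint arm with a two-finger parallel gripper is mounted at the origin on the work surface; the furniture and walls round the work are solid. World frame = base frame: x ahead of the robot, y to its left, z up, the work surface at z = 0. Lengths are in mm, angles in rad, forces in N, time in s.
With the tool pointing down it reaches from about 400 to 875 mm from the base axis. Payload 4.4 kg.
Tool frame: the origin (TCP) lies midway between the tips of the shut fingers; the grasp point (between the pads) lies 19 mm behind it; z points along the fingers, y is the line along which they close (so a half turn about z gives the same grasp; the last joint's range is limited). The gripper opens to 85 mm and grips with 20 to 120 N. Pads are 22 mm wide; open, the fingers measure 114 mm over their backs; the gripper's body (76 mm by 85 mm) begins 54 mm behind the grasp point. The pads swing forward as they close: fully open they stand 13 mm farther back than shut.
Start: joints at [-1.247, 0.628, 0.038, 1.517, -0.027, 0.996, -0.02], TCP at [246.979, 601.265, 207.113] pointing down, gripper open.
Joint ranges: [-3.06, 3.06], [-0.37, 2.12], [-1.25, 1.32], [0.18, 2.47], [-1.1, 4.24], [0.23, 1.98], [-2.94, 2.94]. Speed limits (rad/s): [2.57, 2.57, 3.14, 3.14, 3.14, 3.14, 3.14].

## Interface

Orientations are given as [roll, pitch, yaw] about the fixed x, y, z axes, in that order (R = Rz(yaw) Ry(pitch) Rx(roll)).
In Python, from cell import ctrl gives the robot as it stands.
- The arm moves only by the shell command python3 -m handwheel 'ROWS'. ROWS is JSON, a list of rows, each a list of 3 entries, a list of its own where there are three numbers: the turn, a rotation vector about the tool's x, y, z in degrees, then the shift along the tool's x, y, z in m, then the closure, from 0 (fully open) to 1 (shut). A call has 1 to 5 rows; each row shifts and turns the commanded pose from where the row before left it, along the tool's axes as they then stand; what a row does not reach is not made up. A row lasts 1/12 s, in which the tool goes at most 41.7 mm and 7.16 degrees, less where a joint would pass 70% of its speed; a pose out of reach is approached as far as the arm can. A call is refused whole if a number of a shift passes 0.0417 or a number of a turn 7.16, either way. A call with a gripper value outside its range is refused whole. The fingers move at their own pace and stop on an object; the grip force is fixed at half the most. Time passes only in rows, so rows that do not move let the fingers close. It gives the time, the measured TCP pose, the force, the opening and the grip force at its end, in the units of the state.
- ctrl.read_state(): the state, without advancing time (a new reading comes with each control period).
- ctrl.get_image(name): name is "side" or "top"; returns a dict with "pixels" (400x640x3 uint8, red, green, blue), "fx", "fy", "cx", "cy" (pixels), "pose" (4x4, takes a point from camera to world coordinates). Camera axes: x right, y up, looking along -z (the intrinsics and any distortion apply to the point x, -y, -z); pixel columns grow to the right and rows downward; lengths in mm; the calibration is good to about 2 mm. A picture is of the moment at which its call begins. There is no depth.
- ctrl.finish_job(): hands the job in; it is judged then, once.
The state is a dict: "clock": time; "qpos": joint angles; "qd": joint speeds; "tau": joint torques, N m; "eef_pos": TCP position; "tool_rot": TCP orientation; "force": force on the tool from outside, world axes, zero at the start; "torque": the same for the moment, N m; "width": finger opening in mm; "gripper_force": force on a finger pad.
Only numpy, scipy, OpenCV 4.12 (cv2) and the standard library are available. Lean on these libraries where they do the work, as an engineer would, in place of code of your own. Each camera call takes 0.05 s, during which the arm holds its last target. There are 200 camera calls.

## Task

Clamp the wood block that lies in front of the bar clamp's mouth, using only closed or open fingertips to press and push: nothing is to be gripped or lifted. The jaws stand too close together, so press the black thumb plate of the ratchet release and, keeping it down, push the sliding jaw all the way back to the stop collar on its bar. Then push the block straight into the mouth until its long side is against the bar, and push the sliding jaw up until the block is held between both jaws, take your hand away, and leave everything else where it lies.

Things in the scene. Friction and masses are not known exactly. Their poses are not given: they have to be found in the camera images.
- bench_clamp: Bar clamp bolted flat to the bench (fixed). Origin: on the bench, on the inner face of the bar, where the block must end. +y runs along the bar to the fixed jaw, -x points out of the mouth, z up. Steel bar x 0..16 mm, y -195..128 mm, top at z 30 mm with saw teeth 3 mm high, 6 mm pitch. Stop collar on the bar at y -158..-148, 33 mm high. Bolted feet behind the bar, x to 56 mm.
- fixed_face (a point): Middle of the fixed grey jaw's face: in the clamp's frame x -24, y +85, z 25 mm. The jaw's arm reaches from x -48 to 0 mm, is 46 mm high and 18 mm thick; behind it a casting 44 mm high reaches to y 132 mm.
- jaw (a joint): How far the sliding grey jaw is open, m: faces are 0.030 + value apart; 0.155 = fully back, 185 mm apart, housing at the collar. It moves along the clamp's -y as the value grows. It can be pushed shut at any time (4 to 8 N, clicking), but opening is blocked until the thumb plate is pressed; then about 3 N. It stays where left, with up to one tooth (6 mm) of play.
- jaw_back (a point): Point on the flat back of the sliding jaw's arm, to push it shut (towards the clamp's +y): x -28 mm in the clamp's frame, 25 mm above the bench, 16 mm behind the jaw face; moves with the jaw. The arm reaches from x -48 to 0 mm, 46 mm high. The jaw's housing, 45 mm high, stands at x -8..24 mm and reaches 30 mm farther back than this point.
- release (a joint): Angle of the ratchet release rocker, rad: 0 to 0.12 = engaged (0.12 when its pawl rides on a tooth), above 0.15 the pawl is clear of the teeth, 0.36 = pressed to its stop. It springs back when let go.
- release_pad (a point): Middle of the top of the release's black thumb plate, over the bar behind the sliding jaw, about 56 mm above the bench at rest; moves with the jaw. Plate 32 mm (x) by 30 mm (y), with a lip 7 mm high at its rear edge, 15 mm from this point towards the clamp's -y. Press with 2 to 6 N: the ratchet is free when this point is below 50 mm; the stop is at 42 mm; 46 mm is right.
- block_l1: The wood block to clamp, loose in front of the mouth: 52 mm (its x) by 120 mm (its y) by 50 mm high, 0.15 to 0.28 kg. Origin: centre of its underside. Its long side lies roughly along the bar. Once clamped, its origin is at about x -26, y +25 mm in the clamp's frame and it sticks 4 mm out of the mouth.
- block_l2: bystander: similar but shorter loose wood block, 46 x 105 x 50 mm, lying askew to the right of the mouth
- turned_handle: bystander: turned wooden tool handle with ferrule, 53 x 96 x 18 mm, loose, to the left of the mouth
- folding_rule: bystander: folded wooden rule, 16 x 203 x 15 mm, behind the clamp
- block_l3: bystander: loose wood block, 40 x 140 x 45 mm, at the right
- block_l4: bystander: loose wood block, 42 x 130 x 47 mm, at the right
There are look-alikes about, which are no part of the job. Leave any turquoise look-alike of the block_l1 alone.

How it is judged:
By the outcome, as a careful person would: the job done as asked, in the order asked, and still so for the second after the job is handed in, with the robot touching nothing.
It also fails if it takes over 54 s, if anything falls off the work surface, if the arm or the gripper's body presses on something with over 40 N, if the wrist force passes 120 N, or if a joint passes its speed limit or range.

## Working session

There is one attempt and no reset: what is moved stays moved. The work goes in short steps, Python scripts to look and compute and a shell command to move; the robot and the scene stay as the last step left them, time stands still between calls to the robot, and variables do not carry over. Pictures are saved under pics/ and viewed, at most 10 in all, crops included, and the job is handed in when it is done.

```bash
mkdir -p pics; ls; python3 - <<'E'
from cell import ctrl
import cv2,numpy as np
for n in("top","side"):
    im=ctrl.get_image(n); cv2.imwrite(f"pics/{n}0.png",im["pixels"][:,:,::-1])
    print(n,{k:(np.round(v,4).tolist() if k=="pose" else v) for k,v in im.items() if k!="pixels"})
print(ctrl.read_state())
E
```

```text
pics
top {'fx': 408.33211133107903, 'fy': 408.33211133107903, 'cx': 310.4572869981754, 'cy': 199.8930217911405, 'pose': [[-0.0299, 0.9981, -0.0529, 393.8862], [-0.9995, -0.0295, 0.0083, -35.9094], [0.0067, 0.0532, 0.9986, 1230.7751], [0.0, 0.0, 0.0, 1.0]]}
side {'fx': 465.5713174545566, 'fy': 465.5713174545566, 'cx': 324.9968318039036, 'cy': 195.69316312357685, 'pose': [[-0.9726, 0.1206, -0.1988, 144.6709], [-0.2317, -0.429, 0.8731, 1444.7495], [0.02, 0.8952, 0.4452, 828.2859], [0.0, 0.0, 0.0, 1.0]]}
{'clock': 0.1, 'qpos': array([-1.24679224,  0.62924706,  0.03844856,  1.51830116, -0.02701691,
        0.99631293, -0.02001255]), 'qd': array([ 0.00040809, -0.00316869,  0.00017193, -0.00350072,  0.00150892,
        0.00102567, -0.00075523]), 'tau': array([ 2.70519704e-03, -5.64526677e+01,  1.23040594e+00, -1.93972045e+01,
        1.12397244e-02,  5.29177225e-03, -2.94288519e-06]), 'eef_pos': array([246.737327  , 600.67328541, 206.27481425]), 'tool_rot': array([-3.13984203e+00,  6.33860498e-06,  2.75176298e+00]), 'force': array([-0.63854041, -0.10405812, -1.06229729]), 'torque': array([-0.03796751,  0.04485919,  0.02131934]), 'gripper_force': 0.0, 'width': 85.63519356749556}
```

View pics/top0.png

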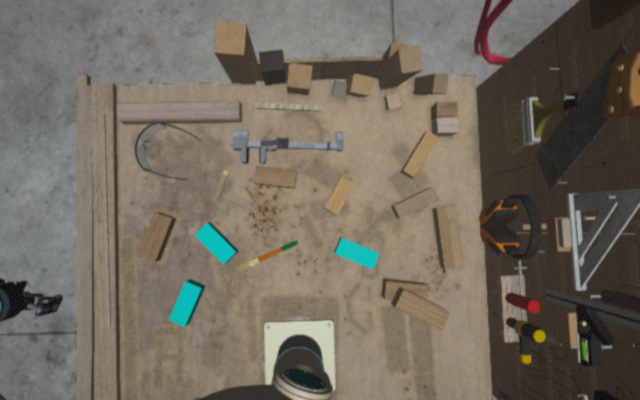

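View pics/side0.png

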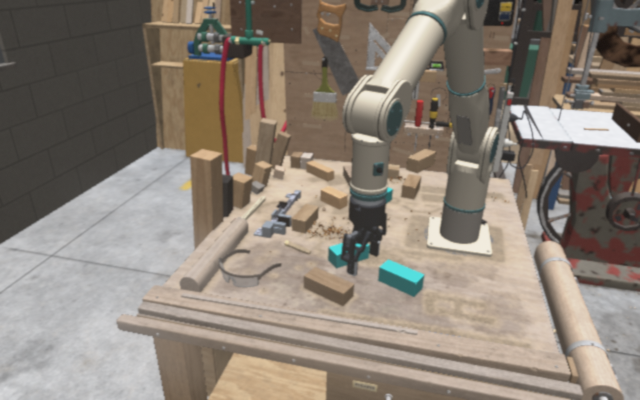

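Top: the clamp lies along a row at ~(235-343, 145), with its fixed jaw at the left and its collar at the right. The block is at (275,177), and the robot base is at the bottom. I'll enlarge the clamp area.

```bash
cat > h.py <<'E'
import numpy as np,cv2
from cell import ctrl
def ray(im,u,v,z):
    P=im["pose"];d=P[:3,:3]@np.array([(u-im["cx"])/im["fx"],-(v-im["cy"])/im["fy"],-1]);o=P[:3,3]
    return o+d*(z-o[2])/d[2]
def proj(im,p):
    P=im["pose"];c=P[:3,:3].T@(np.asarray(p)-P[:3,3]);return im["cx"]-im["fx"]*c[0]/c[2],im["cy"]+im["fy"]*c[1]/c[2]
def crop(im,u0,v0,u1,v1,s,f):
    c=im["pixels"][v0:v1,u0:u1,::-1];cv2.imwrite(f,cv2.resize(c,None,fx=s,fy=s,interpolation=cv2.INTER_CUBIC))
E
python3 - <<'E'
from h import *
im=ctrl.get_image("top");crop(im,222,120,352,215,6,"pics/c1.png")
E
```

```text
(no output)
```

View pics/c1.png

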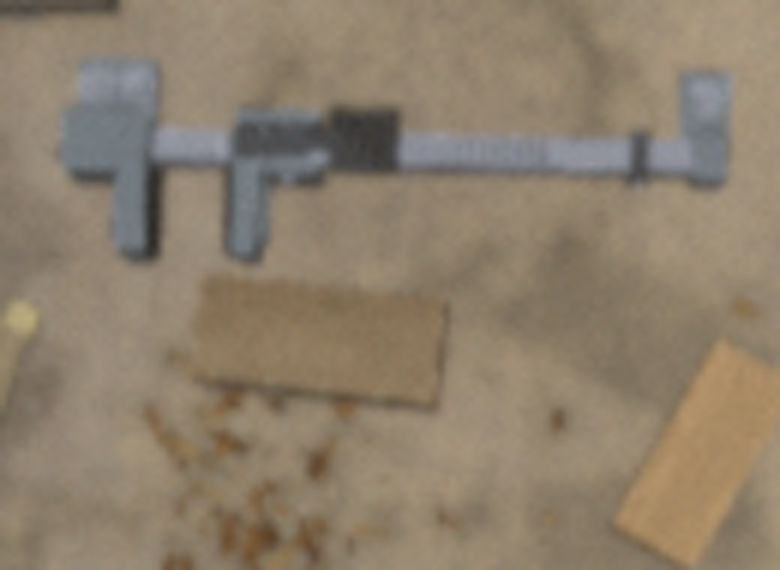

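Crop (6x, offset 222,120): the fixed jaw arm's face is at x≈155 and its tip is at y≈255. The sliding jaw arm spans x 228..265, and the black plate (332..398, 108..170). The collar is at x≈640 and the bar's lower edge runs (160,163) to (620,175). The block's top corners are (203,278), (447,300), (437,408), (193,380).

```bash
cat > m.py <<'E'
from h import *
im=ctrl.get_image("top")
R=lambda x,y,z:ray(im,(x-.0)/6+222,(y-.0)/6+120,z)
for n,p in dict(bar1=(190,164,30),bar2=(420,171,30),bar3=(600,174,30),barend_collarL=(630,155,33),collarR=(650,155,33),fixface=(156,200,46),fixtip=(136,247,46),slfaceL=(228,210,46),slbackR=(266,210,46),sltip=(246,247,46),plL=(332,140,56),plR=(398,140,63),plT=(365,108,58),plB=(365,171,58),b1=(203,278,50),b2=(447,300,50),b3=(437,408,50),b4=(193,380,50)).items(): print(n,R(*p).round(1))
E
python3 m.py
```

```text
bar1 [618.4 117.7  30. ]
bar2 [611.6   4.3  30. ]
bar3 [607.6 -84.6  30. ]
barend_collarL [616.1 -99.6  33. ]
collarR [ 615.8 -109.4   33. ]
fixface [598.2 132.5  46. ]
fixtip [575.5 142.7  46. ]
slfaceL [592.3  97.6  46. ]
slbackR [591.8  79.2  46. ]
sltip [573.9  89.3  46. ]
plL [623.2  45.5  56. ]
plR [621.   13.3  63. ]
plT [638.  29.  58.]
plB [607.3  29.8  58. ]
b1 [558.8 110.1  50. ]
b2 [544.7  -7.7  50. ]
b3 [492.3  -1.4  50. ]
b4 [509.4 116.   50. ]
```

Clamp frame from these points: origin ≈ (614.4, 47.5) and yaw ≈ −3.0°. The checks agree: collar to fixed face measures 232 mm against 233, and the plate is 31 × 32 mm. The pad is at about (623, 29.4). I'll travel there first, keeping high.

```bash
A='' ; python3 -m handwheel '[[[0,0,0],[-0.033,-0.023,0],1],[[0,0,0],[-0.033,-0.023,0],1],[[0,0,0],[-0.033,-0.023,0],1],[[0,0,0],[-0.033,-0.023,0],1],[[0,0,0],[-0.033,-0.023,0],1]]'
python3 -m handwheel '[[[0,0,0],[-0.033,-0.023,0],1],[[0,0,0],[-0.033,-0.023,0],1],[[0,0,0],[-0.033,-0.023,0],1],[[0,0,0],[-0.033,-0.023,0],1],[[0,0,0],[-0.033,-0.023,0],1]]'
```

```text
clock: 0.62
eef_pos: [356.5, 430.4, 207.0]
tool_rot: [-3.141, 0.0, 2.752]
force: [0.3, -0.6, -0.7]
width: 25.5
gripper_force: 0.0
clock: 1.03
eef_pos: [465.5, 261.3, 207.2]
tool_rot: [3.142, -0.0, 2.752]
force: [0.2, 0.2, 0.3]
width: -0.3
gripper_force: 0.0
```

```bash
python3 -m handwheel '[[[0,0,0],[-0.033,-0.022,0],1],[[0,0,0],[-0.033,-0.022,0],1],[[0,0,0],[-0.033,-0.022,0],1],[[0,0,0],[-0.033,-0.022,0],1],[[0,0,0],[-0.033,-0.022,0],1]]'
python3 -m handwheel '[[[0,0,0],[-0.033,-0.022,0],1],[[0,0,0],[-0.033,-0.022,0],1],[[0,0,7.07],[0,0,0.01],1],[[0,0,7.07],[0,0,0.01],1],[[0,0,7.07],[0,0,0.01],1]]'
python3 -m handwheel '[[[0,0,7.07],[0,0,0.01],1],[[0,0,7.07],[0,0,0.01],1],[[0,0,7.07],[0,0,0.01],1],[[0,0,7.07],[0,0,0.01],1],[[0,0,7.07],[0,0,0.01],1]]'
python3 -m handwheel '[[[0,0,7.07],[0,0,0.01],1],[[0,0,7.07],[0,0,0.01],1],[[0,0,0],[0,0,0],1]]'
```

```text
clock: 1.45
eef_pos: [576.4, 96.8, 207.1]
tool_rot: [3.142, -0.0, 2.752]
force: [0.2, -0.1, 0.5]
width: 0.1
gripper_force: 0.0
clock: 1.87
eef_pos: [620.2, 31.5, 176.5]
tool_rot: [-3.142, -0.0, 2.373]
force: [-0.0, 0.9, -1.2]
width: 0.0
gripper_force: 0.0
clock: 2.28
eef_pos: [619.8, 33.0, 126.4]
tool_rot: [-3.141, -0.0, 1.759]
force: [0.1, 0.6, -0.1]
width: 0.4
gripper_force: 0.0
clock: 2.53
eef_pos: [618.3, 33.2, 104.9]
tool_rot: [-3.137, 0.001, 1.515]
force: [-1.0, -0.0, 0.2]
width: 0.1
gripper_force: 0.0
```

```bash
python3 -m handwheel '[[[0,0,0],[-0.002,0.0035,0.02],1],[[0,0,0],[0,0,0.015],1],[[0,0,0],[0,0,0.004],1],[[0,0,0],[0,0,0],1]]'
python3 -m handwheel '[[[0,0,0],[0,0,0.004],1],[[0,0,0],[0,0,0.002],1],[[0,0,0],[0,0,0],1]]'
python3 - <<'E'
from h import *
im=ctrl.get_image("side");crop(im,235,160,400,280,4.8,"pics/s1.png")
E
```

```text
clock: 2.87
eef_pos: [622.4, 30.8, 67.3]
tool_rot: [-3.139, -0.0, 1.52]
force: [0.6, -0.1, 0.9]
width: 0.2
gripper_force: 0.0
clock: 3.12
eef_pos: [623.6, 30.8, 62.5]
tool_rot: [3.141, -0.0, 1.518]
force: [0.5, -0.1, 1.3]
width: -0.2
gripper_force: 0.0
```

View pics/s1.png

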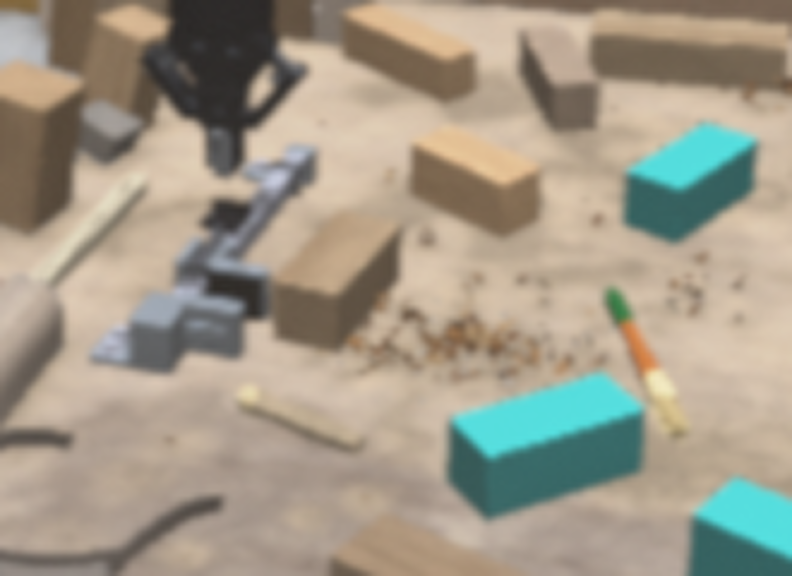

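The fingertip is at crop (222,172) and the plate is around (228,212), so the tip seems too far from the plate. I'll compare with projections.

```bash
python3 - <<'E'
from h import *
im=ctrl.get_image("side");s=ctrl.read_state();print(s["eef_pos"],s["force"])
C=lambda p:((np.array(proj(im,p))-[235,160])*4.8).round()
print("tcp",C(s["eef_pos"]))
O=np.array([614.4,47.5,0]);yw=-.053
c=lambda x,y,z:O+[x*np.cos(yw)-y*np.sin(yw),x*np.sin(yw)+y*np.cos(yw),z]
for n,p in dict(fixtip=(-48,85,46),sltipface=(-48,49,46),pad=(8,-17,56),barend=(8,-195,30),collar=(8,-153,33)).items(): print(n,C(c(*p)))
crop(ctrl.get_image("top"),222,120,352,215,6,"pics/c2.png")
E
```

```text
[623.68956581  30.73677183  62.66573929] [ 0.74983471 -0.44169534  0.86656915]
tcp [227. 199.]
fixtip [252. 295.]
sltipface [270. 271.]
pad [230. 207.]
barend [308. 141.]
collar [291. 159.]
```

View pics/c2.png

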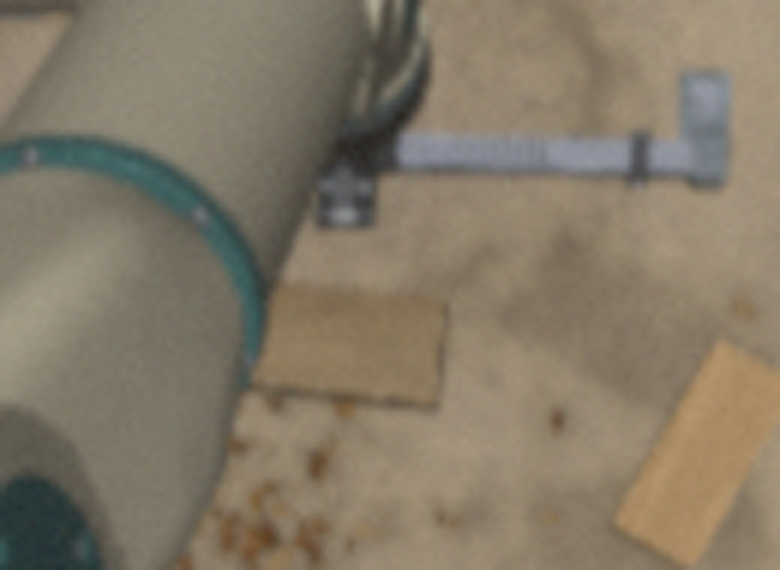

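The top view shows the gripper over the plate with the bar free to the right. I'll go down in small steps and use the force to find contact.

```bash
python3 -m handwheel '[[[0,0,0],[0,0,0.004],1],[[0,0,0],[0,0,0.002],1],[[0,0,0],[0,0,0],1]]'
python3 -m handwheel '[[[0,0,0],[0,0,0.003],1],[[0,0,0],[0,0,0],1]]'
python3 -m handwheel '[[[0,0,0],[0,0,0.003],1],[[0,0,0],[0,0,0],1]]'
```

```text
clock: 3.52
eef_pos: [622.9, 30.8, 55.5]
tool_rot: [-3.141, 0.0, 1.518]
force: [-1.0, -0.0, 0.4]
width: 0.2
gripper_force: 0.0
clock: 3.68
eef_pos: [623.0, 30.7, 52.5]
tool_rot: [-3.141, 0.0, 1.518]
force: [0.2, 0.7, -0.1]
width: -0.3
gripper_force: 0.0
clock: 3.85
eef_pos: [623.0, 30.7, 49.5]
tool_rot: [-3.141, 0.0, 1.518]
force: [0.0, 0.5, 0.8]
width: 0.1
gripper_force: 0.0
```

```bash
python3 -m handwheel '[[[0,0,0],[0,0,0.0025],1],[[0,0,0],[0,0,0],1]]'
python3 - <<'E'
from h import *
im=ctrl.get_image("side");crop(im,255,170,325,240,8,"pics/s2.png")
for k in ("eef_pos",): print((np.array(proj(im,ctrl.read_state()[k]))-[255,170])*8)
E
```

```text
clock: 4.02
eef_pos: [623.1, 30.7, 47.2]
tool_rot: [-3.141, 0.0, 1.518]
force: [-0.0, 0.5, 0.4]
width: -0.1
gripper_force: 0.0
[219.39384942 282.62356729]
```

View pics/s2.png

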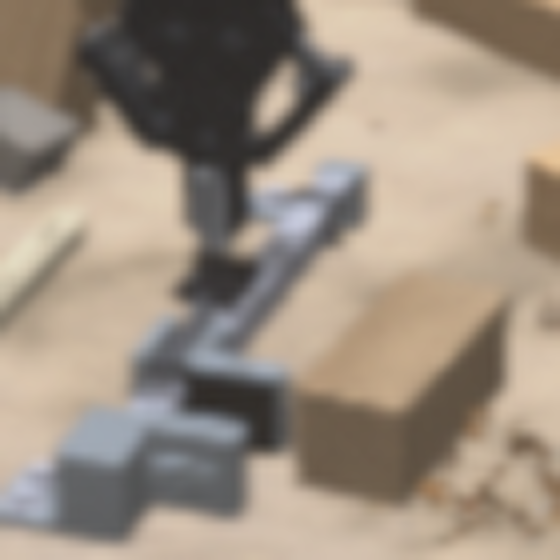

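The picture shows the tip at (213,250), just above the dark plate at (220,280). The physical tip sits about 14 mm above the nominal TCP, so I'll keep descending on force.

```bash
python3 -m handwheel '[[[0,0,0],[0,-0.001,0.0025],1],[[0,0,0],[0,0,0],1]]'
python3 -m handwheel '[[[0,0,0],[0,0,0.0025],1],[[0,0,0],[0,0,0],1]]'
python3 -m handwheel '[[[0,0,0],[0,0,0.002],1],[[0,0,0],[0,0,0],1]]'
```

```text
clock: 4.23
eef_pos: [621.9, 30.8, 44.7]
tool_rot: [-3.141, -0.0, 1.518]
force: [-0.7, -0.9, 0.2]
width: 0.0
gripper_force: 0.0
clock: 4.4
eef_pos: [622.1, 30.8, 42.2]
tool_rot: [-3.141, 0.0, 1.518]
force: [-0.3, -0.2, -0.6]
width: 0.2
gripper_force: 0.0
clock: 4.57
eef_pos: [622.2, 30.8, 40.3]
tool_rot: [-3.141, -0.0, 1.518]
force: [-0.2, -0.1, 0.3]
width: 0.2
gripper_force: 0.0
```

```bash
python3 -m handwheel '[[[0,0,0],[0,0,0.002],1],[[0,0,0],[0,0,0],1]]'
python3 - <<'E'
from h import *
a=[ctrl.get_image("side") for _ in range(4)];im=dict(a[0]);im["pixels"]=np.mean([i["pixels"] for i in a],0).astype(np.uint8)
crop(im,262,180,302,225,13,"pics/s3.png")
print((np.array(proj(im,ctrl.read_state()["eef_pos"]))-[262,180])*13)
E
```

```text
clock: 4.73
eef_pos: [622.2, 30.8, 38.3]
tool_rot: [-3.141, -0.0, 1.518]
force: [0.8, 0.8, -0.8]
width: 0.1
gripper_force: 0.0
[268.8751621  357.41896169]
```

View pics/s3.png

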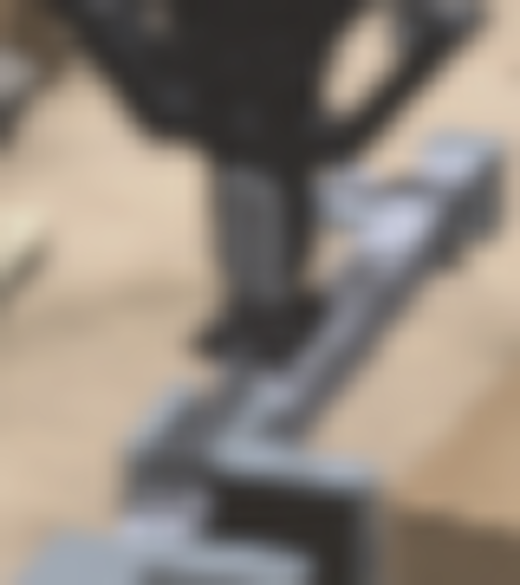

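The tip (262,315) is now at the plate's surface (190–320, 300–355). I'll keep going on force.

```bash
python3 -m handwheel '[[[0,0,0],[0,0,0.0015],1],[[0,0,0],[0,0,0],1]]' | grep -E 'eef|force:'
python3 -m handwheel '[[[0,0,0],[0,0,0.0015],1],[[0,0,0],[0,0,0],1]]'| grep -E 'eef|force:'
```

```text
eef_pos: [622.3, 30.8, 36.9]
force: [-0.0, -0.4, 0.7]
gripper_force: 0.0
eef_pos: [622.2, 30.7, 35.3]
force: [0.2, -0.3, 0.5]
gripper_force: 0.0
```

```bash
for i in 1; do python3 -m handwheel '[[[0,0,0],[0,0,0.0015],1],[[0,0,0],[0,0,0],1]]' | grep -E 'eef|force:'; done
python3 -m handwheel '[[[0,0,0],[0,0,0.0015],1],[[0,0,0],[0,0,0],1]]'| grep -E 'eef|force:'
python3 - <<'E'
from h import *
a=[ctrl.get_image("side") for _ in range(4)];b=[ctrl.get_image("top") for _ in range(4)]
def av(a):
    im=dict(a[0]);im["pixels"]=np.mean([i["pixels"] for i in a],0).astype(np.uint8);return im
s=av(a);t=av(b);crop(s,262,180,302,225,12,"pics/_a.png");crop(t,265,130,297,166,15,"pics/_b.png")
A=cv2.imread("pics/_a.png");B=cv2.imread("pics/_b.png")[:540];cv2.imwrite("pics/d1.png",cv2.hconcat([A[:540,:],B[:,:320]]) if 0 else cv2.resize(cv2.hconcat([A[:540],B]),(800,450)))
p=ctrl.read_state();print(p["eef_pos"],p["qpos"].round(3),A.shape,B.shape)
E
```

```text
eef_pos: [622.2, 30.8, 33.8]
force: [0.1, 0.7, 0.5]
gripper_force: 0.0
eef_pos: [622.2, 30.8, 32.3]
force: [-0.7, -0.2, 0.4]
gripper_force: 0.0
[622.40366622  30.73031467  32.65414081] [-0.285  0.838  0.319  1.732 -0.403  0.637  0.21 ] (540, 480, 3) (540, 480, 3)
```

View pics/d1.png

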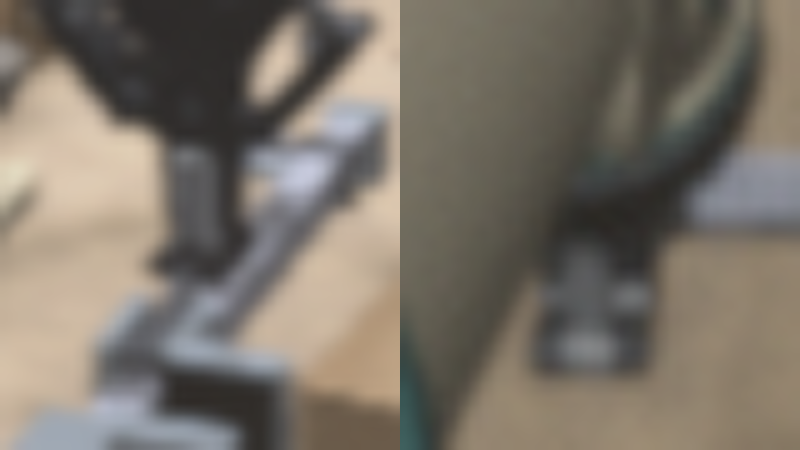

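Left panel (10x, offset 262,180): the tip at (195,258) touches the plate (155–245, 250–285). The plate's edge looks a little lower than before, so I'll check that numerically.

```bash
cat > pl.py <<'E'
from h import *
import sys
def prof(I): return "\n".join(" ".join("%3d"%x for x in r) for r in I)
a=np.mean([ctrl.get_image("side")["pixels"].mean(2) for _ in range(4)],0)
np.save(f"pics/{sys.argv[1]}.npy",a)
if sys.argv[1]=="n1":
    s3=cv2.resize(cv2.imread("pics/s3.png").mean(2),(40,45),interpolation=cv2.INTER_AREA)[18:32,12:27]; print(prof(s3.astype(int)));print()
print(prof(a[198:212,274:289].astype(int)))
E
python3 pl.py n1
python3 -m handwheel '[[[0,0,0],[0,0,0.002],1],[[0,0,0],[0,0,0],1]]'| grep -E 'eef|force:'
python3 -m handwheel '[[[0,0,0],[0,0,0.002],1],[[0,0,0],[0,0,0],1]]'| grep -E 'eef|force:'
python3 pl.py n2
```

```text
195 195 189 168 128  96  88  88  89  79  61  71 116 152 165
191 191 188 169 131  97  89  88  90  79  64  82 129 161 162
183 185 185 172 139 102  89  87  89  79  70  95 135 153 143
172 174 174 167 143 108  88  85  89  81  75  96 122 131 125
164 165 166 161 140 105  80  77  82  78  69  74  90 108 120
164 166 167 158 131  93  68  64  67  64  56  53  67  98 122
171 171 164 142 111  80  60  55  56  55  51  52  72 107 128
175 169 149 114  82  65  58  55  54  54  55  64  93 124 129
177 166 137  98  71  66  67  61  55  55  63  86 113 124 116
179 173 153 123  98  87  81  72  66  66  85 113 123 112 104
181 178 170 156 134 112  96  95  98  99 112 124 117 104 108
178 173 166 154 135 113 104 119 135 137 133 123 108 105 124
173 161 144 130 117 106 111 133 152 153 138 116 107 121 147
164 141 117 107 105 107 123 140 142 132 118 108 117 144 167

195 194 189 166 123  93  87  84  89  78  57  67 114 153 166
191 191 188 168 126  95  89  87  90  78  57  69 118 156 161
184 186 183 166 126  95  90  88  90  78  58  70 112 140 139
172 173 173 162 129  97  89  88  90  78  59  68 100 122 123
163 164 165 159 132
[... 866 characters left out ...]
  90  85  87  90  78  57  66 109 138 139
172 174 172 155 118  87  82  86  91  79  57  60  89 115 121
163 164 165 154 123  89  82  85  90  79  58  52  70 101 119
165 166 167 158 128  95  83  84  90  80  60  49  62  97 123
171 171 165 143 112  91  81  80  87  85  67  55  71 108 130
175 170 150 115  83  72  69  71  78  80  70  66  94 126 131
176 166 136  96  69  67  70  66  64  65  68  87 114 125 116
180 173 153 123  97  88  82  72  65  66  85 115 125 112 103
181 179 172 158 137 113  96  95  98  98 112 125 117 103 107
178 173 167 155 136 113 104 119 136 138 134 124 108 105 124
173 162 144 129 117 106 110 133 153 156 139 116 106 120 147
166 142 116 106 105 107 124 142 143 132 118 107 117 145 168
```

The plate hasn't moved yet and the tip is still coming down onto it in the image. The tips are evidently 25 mm or so short of the nominal TCP, so I'll continue gently.

```bash

python3 -m handwheel '[[[0,0,0],[0,0,0.0015],1],[[0,0,0],[0,0,0],1]]'| grep -E 'eef|force:'
python3 -m handwheel '[[[0,0,0],[0,0,0.0015],1],[[0,0,0],[0,0,0],1]]'| grep -E 'eef|force:'
python3 pl.py n3
```

```text
eef_pos: [622.6, 30.4, 27.3]
force: [-0.3, -0.4, 3.5]
gripper_force: 1.7
eef_pos: [622.6, 29.8, 25.9]
force: [-0.7, -1.9, 4.3]
gripper_force: 2.4
195 194 190 169 127  96  92  93  95  81  57  69 114 151 164
191 191 188 168 126  95  89  89  91  78  57  69 118 156 161
184 185 183 163 123  91  86  87  90  78  57  67 109 139 139
173 173 171 154 116  87  84  87  91  80  60  60  89 116 121
163 164 163 149 114  86  83  86  92  81  60  54  74 103 119
165 166 167 156 123  89  82  85  91  81  59  50  64  98 124
172 172 168 152 116  85  80  82  89  83  62  51  68 106 129
175 171 156 125  89  73  75  77  85  83  66  60  87 121 130
176 166 137  96  69  68  72  69  71  70  65  78 107 122 116
179 171 144 109  90  84  82  72  64  62  75 102 115 109 103
181 178 168 151 130 107  96  94  90  88 100 114 111 101 107
178 173 166 153 132 110 105 119 133 135 130 120 106 104 124
173 162 144 128 116 106 112 134 153 155 139 115 106 120 147
166 142 117 107 106 108 125 143 143 132 117 107 117 145 168
```

Contact: 3.5 N at TCP z≈28, so tip height ≈ TCP + 28. The target pad height of 46 mm means TCP z ≈ 18.

```bash

python3 -m handwheel '[[[0,0,0],[0,0,0.0025],1],[[0,0,0],[0,0,0],1]]'| grep -E 'eef|force:'
python3 -m handwheel '[[[0,0,0],[0,0,0.0025],1],[[0,0,0],[0,0,0],1]]'| grep -E 'eef|force:'
python3 -m handwheel '[[[0,0,0],[0,0,0.002],1],[[0,0,0],[0,0,0],1]]'| grep -E 'eef|force:'
```

```text
eef_pos: [622.6, 30.3, 23.1]
force: [-0.2, -1.9, 5.3]
gripper_force: 2.9
eef_pos: [622.6, 30.4, 20.7]
force: [0.2, -2.4, 5.7]
gripper_force: 3.2
eef_pos: [622.6, 30.5, 19.0]
force: [-0.6, -3.0, 7.8]
gripper_force: 3.8
```

```bash

python3 -m handwheel '[[[0,0,0],[-0.003,0,0.001],1],[[0,0,0],[-0.003,0,0],1],[[0,0,0],[0,0,0],1]]'| grep -E 'eef|force:'
python3 -m handwheel '[[[0,0,0],[-0.004,0,0],1],[[0,0,0],[-0.004,0,0],1],[[0,0,0],[0,0,0],1]]'| grep -E 'eef|force:'
```

```text
eef_pos: [622.5, 26.6, 18.7]
force: [-2.3, 2.3, 11.3]
gripper_force: 5.4
eef_pos: [622.1, 18.4, 18.8]
force: [-2.3, 0.2, 11.3]
gripper_force: 5.3
```

```bash
cat > df.py <<'E'
from h import *
a=np.mean([ctrl.get_image("side")["pixels"].mean(2) for _ in range(2)],0);b=np.load("pics/n3.npy")
# shift of jaw arm end patch
best=cv2.matchTemplate(a[195:232,265:315].astype(np.float32),b[212:227,280:293].astype(np.float32),cv2.TM_CCOEFF_NORMED)
_,m,_,l=cv2.minMaxLoc(best);print("shift",l[0]-15,l[1]-17,round(m,3))
E
python3 df.py
python3 -m handwheel '[[[0,0,0],[-0.004,0,-0.001],1],[[0,0,0],[-0.004,0,0],1],[[0,0,0],[-0.004,0,0],1],[[0,0,0],[-0.004,0,0],1],[[0,0,0],[0,0,0],1]]'| grep -E 'eef|force:'
python3 df.py
```

```text
shift 0 -1 0.944
eef_pos: [621.2, 0.1, 18.8]
force: [0.9, 1.7, 4.0]
gripper_force: 2.6
shift 2 -3 0.805
```

The jaw is following the tip. I'll continue to the collar.

```bash

python3 -m handwheel '[[[0,0,0],[-0.006,0,0],1],[[0,0,0],[-0.006,0,0],1],[[0,0,0],[-0.006,0,0],1],[[0,0,0],[-0.006,0,0],1],[[0,0,0],[-0.006,0,0],1]]'| grep -E 'eef|force:'
python3 -m handwheel '[[[0,0,0],[-0.006,0,0],1],[[0,0,0],[-0.006,0,0],1],[[0,0,0],[-0.006,0,0],1],[[0,0,0],[-0.006,0,0],1],[[0,0,0],[0,0,0],1]]'| grep -E 'eef|force:'
python3 df.py
```

```text
eef_pos: [619.5, -30.1, 18.7]
force: [1.7, 2.1, 4.7]
gripper_force: 2.9
eef_pos: [618.1, -55.8, 18.8]
force: [2.0, -1.2, 5.3]
gripper_force: 2.9
shift 12 3 0.788
```

```bash

python3 -m handwheel '[[[0,0,0],[-0.006,0,0],1],[[0,0,0],[-0.006,0,0],1],[[0,0,0],[-0.006,0,0],1],[[0,0,0],[-0.006,0,0],1],[[0,0,0],[-0.006,0,0],1]]'| grep -E 'eef|force:'
python3 -m handwheel '[[[0,0,0],[-0.006,0,0],1],[[0,0,0],[-0.005,0,0],1],[[0,0,0],[-0.004,0,0],1],[[0,0,0],[-0.003,0,0],1],[[0,0,0],[0,0,0],1]]'| grep -E 'eef|force:'
```

```text
eef_pos: [616.6, -83.5, 18.6]
force: [3.1, 2.8, 4.8]
gripper_force: 3.0
eef_pos: [615.4, -102.5, 18.7]
force: [3.3, -0.1, 4.4]
gripper_force: 2.8
```

```bash

python3 -m handwheel '[[[0,0,0],[-0.003,0,0],1],[[0,0,0],[-0.003,0,0],1],[[0,0,0],[0,0,0],1]]'| grep -E 'eef|force:'
python3 -m handwheel '[[[0,0,0],[-0.003,0,0],1],[[0,0,0],[-0.003,0,0],1],[[0,0,0],[0,0,0],1]]'| grep -E 'eef|force:'
```

```text
eef_pos: [615.0, -107.6, 18.6]
force: [3.3, 1.4, 4.4]
gripper_force: 2.7
eef_pos: [614.6, -114.0, 18.6]
force: [3.8, 1.8, 4.5]
gripper_force: 2.7
```

```bash

python3 -m handwheel '[[[0,0,0],[-0.003,0,0],1],[[0,0,0],[-0.002,0,0],1],[[0,0,0],[0,0,0],1]]'| grep -E 'eef|force:'
python3 -m handwheel '[[[0,0,0],[-0.003,0,0],1],[[0,0,0],[-0.002,0,0],1],[[0,0,0],[0,0,0],1]]'| grep -E 'eef|force:'
```

```text
eef_pos: [614.4, -118.9, 18.6]
force: [3.8, 1.1, 3.3]
gripper_force: 2.7
eef_pos: [614.1, -123.9, 18.6]
force: [3.5, 1.7, 3.7]
gripper_force: 2.7
```

```bash

python3 -m handwheel '[[[0,0,0],[-0.003,0,0],1],[[0,0,0],[0,0,0],1]]'| grep -E 'eef|force:'
python3 -m handwheel '[[[0,0,0],[-0.002,0,0],1],[[0,0,0],[-0.002,0,0],1],[[0,0,0],[0,0,0],1]]'| grep -E 'eef|force:'
python3 - <<'E'
from h import *
a=[ctrl.get_image("top") for _ in range(3)];im=dict(a[0]);im["pixels"]=np.mean([i["pixels"] for i in a],0).astype(np.uint8)
crop(im,222,120,352,215,6,"pics/c3.png")
E
```

```text
eef_pos: [613.8, -125.1, 18.4]
force: [3.8, 3.9, 3.4]
gripper_force: 3.0
eef_pos: [613.8, -125.4, 18.2]
force: [3.9, 9.1, 5.7]
gripper_force: 5.1
```

View pics/c3.png

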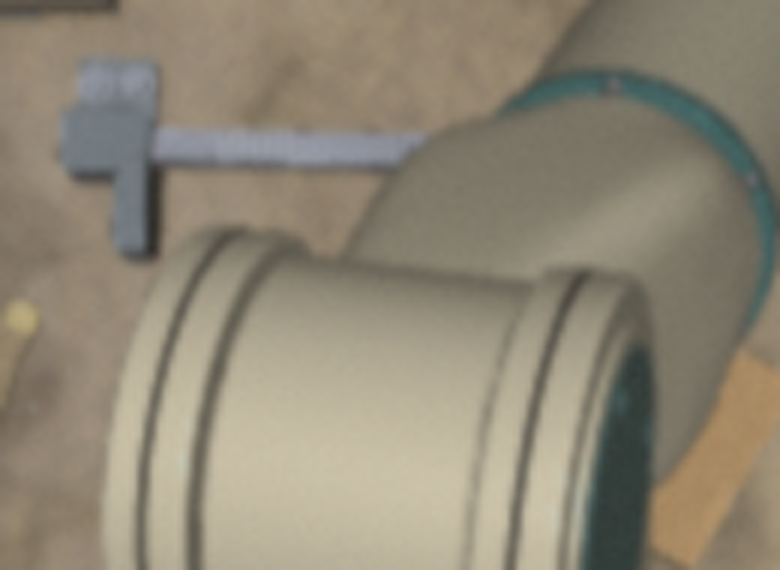

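The jaw is hard against the collar, with lateral force rising to 9 N and the motion stalled at y −125.4. The top view shows the bar free between the fixed jaw and the arm. Next I'll lift straight up, turn 90°, and go behind the block.

```bash

python3 -m handwheel '[[[0,0,0],[0,0,-0.01],1],[[0,0,0],[0,0,-0.02],1],[[0,0,0],[0,0,-0.03],1],[[0,0,0],[0,0,-0.04],1],[[0,0,0],[0,0,0],1]]'
python3 -m handwheel '[[[0,0,6.92],[0,0,0],0.6],[[0,0,6.92],[0,0,0],0.4],[[0,0,6.92],[0,0,0],0.15],[[0,0,6.92],[0,0,0],0.15],[[0,0,6.92],[0,0,0],0.15]]' >/dev/null
python3 -m handwheel '[[[0,0,6.92],[0,0,0],0.15],[[0,0,6.92],[0,0,0],0.15],[[0,0,6.92],[0,0,0],0.15],[[0,0,6.92],[0,0,0],0.15],[[0,0,6.92],[0,0,0],0.15]]' >/dev/null
python3 -m handwheel '[[[0,0,6.92],[0,0,0],0.15],[[0,0,6.92],[0,0,0],0.15],[[0,0,6.92],[0,0,0],0.15],[[0,0,0],[0,0,0],0.15]]'
python3 -c "
from cell import ctrl;print(ctrl.read_state()['qpos'].round(2))"
```

```text
clock: 12.63
eef_pos: [615.4, -133.0, 124.1]
tool_rot: [3.136, 0.003, 1.516]
force: [1.1, -1.0, 0.4]
width: -0.3
gripper_force: 0.0
clock: 13.8
eef_pos: [611.2, -130.7, 117.1]
tool_rot: [3.141, 0.005, -0.057]
force: [-1.1, -0.3, -0.1]
width: 72.5
gripper_force: 0.0
[-0.27  0.83  0.78  1.68 -0.7   0.93 -0.84]
```

```bash

python3 -m handwheel '[[[0,0,0],[-0.027,-0.03,0],0.15],[[0,0,0],[-0.027,-0.03,0],0.15],[[0,0,0],[-0.027,-0.03,0],0.15],[[0,0,0],[-0.027,-0.03,0],0.15],[[0,0,0],[-0.027,-0.03,0],0.15]]'>/dev/null
python3 -m handwheel '[[[0,0,0],[-0.027,-0.03,0],0.15],[[0,0,0],[0,0,0],0.15]]'
python3 - <<'E'
from h import *
im=ctrl.get_image("top");p=im["pixels"].astype(int)
# is the block still where it was? compare with first pictures
a=cv2.imread("pics/top0.png")[:,:,::-1].astype(int)
print(np.abs(p-a).mean(2)[165:188:3,252:300:4].astype(int))
E
```

```text
clock: 14.38
eef_pos: [452.8, 65.2, 116.9]
tool_rot: [-3.137, 0.013, -0.04]
force: [0.4, 0.3, -0.3]
width: 72.6
gripper_force: 0.0
[[18 26  1  4  1  2  4  1  2  0  1  1]
 [ 4 14 11  2  0  2  2  1  3  2  1  2]
 [18 29 12 12  3  0  0  0  2  1  1  3]
 [28 46 31 14 12 10  2  5  1  3  0  1]
 [44 45 40 25 11 15 11 18  3  2  3  3]
 [63 55 48 42 26  9 15 14 12  1  3  3]
 [ 7 75 81 64 18 22  8 10 12  1  1  2]
 [ 5 16 87 48 49  7 43 11  2  1  3  1]]
```

```bash

python3 -m handwheel '[[[0,0,0],[0,0.006,0.02],0.15],[[0,0,0],[0,0,0.03],0.15],[[0,0,0],[0,0,0.03],0.15],[[0,0,0],[0,0,0],0.15]]'
python3 -m handwheel '[[[0,0,0],[0,0,0.015],0.15],[[0,0,0],[0,0,0.01],0.15],[[0,0,0],[0,0,0],0.15]]'
```

```text
clock: 14.77
eef_pos: [458.0, 51.0, 35.0]
tool_rot: [3.14, 0.008, -0.051]
force: [-0.1, 0.4, -0.7]
width: 72.1
gripper_force: 0.0
clock: 15.02
eef_pos: [460.6, 50.9, 13.2]
tool_rot: [3.141, 0.002, -0.052]
force: [-0.2, 0.2, 0.3]
width: 72.4
gripper_force: 0.0
```

```bash

python3 -m handwheel '[[[0,0,0],[0,-0.006,0.006],0.15],[[0,0,0],[0,0,0.004],0.15],[[0,0,0],[0,0,0],0.15]]'
python3 -m handwheel '[[[0,0,0],[0,0,0.005],0.15],[[0,0,0],[0,0,0.005],0.15],[[0,0,0],[0,0,0],0.15]]'
python3 - <<'E'
from h import *
a=[ctrl.get_image("side") for _ in range(4)];im=dict(a[0]);im["pixels"]=np.mean([i["pixels"] for i in a],0).astype(np.uint8)
crop(im,255,165,365,260,7,"pics/s4.png");print((np.array(proj(im,ctrl.read_state()["eef_pos"]))-[255,165])*7)
E
```

```text
clock: 15.27
eef_pos: [461.6, 58.6, 3.7]
tool_rot: [-3.141, -0.0, -0.051]
force: [-0.3, -0.1, 0.2]
width: 72.3
gripper_force: 0.0
clock: 15.52
eef_pos: [461.2, 58.2, -6.9]
tool_rot: [-3.141, 0.001, -0.052]
force: [0.1, 0.4, -0.0]
width: 72.7
gripper_force: 0.0
[482.88024927 440.63398741]
```

View pics/s4.png

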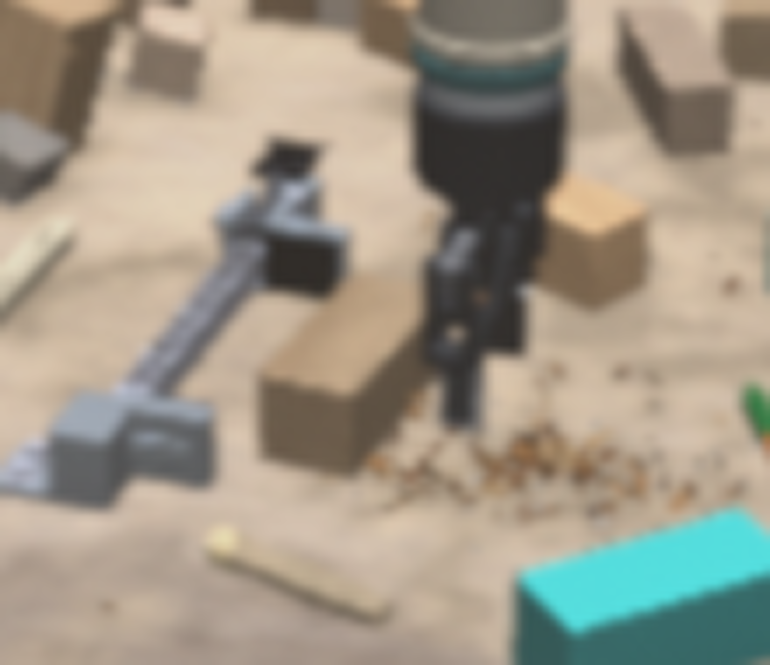

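The sliding jaw is now fully back, with its arm at (305,255) near the far end. The open fingers are behind the block and the near tip is at (460,428), about 24 mm above the bench. Pushing in.

```bash

python3 -m handwheel '[[[0,0,0],[0.008,0,0],0.15],[[0,0,0],[0.008,0,0],0.15],[[0,0,0],[0.005,0,0],0.15],[[0,0,0],[0.005,0,0],0.15],[[0,0,0],[0.005,0,0],0.15]]'| grep -E 'eef|force:|rot'
python3 -m handwheel '[[[0,0,0],[0.005,0,0],0.15],[[0,0,0],[0.005,0,0],0.15],[[0,0,0],[0.005,0,0],0.15],[[0,0,0],[0.005,0,0],0.15],[[0,0,0],[0.005,0,0],0.15]]'| grep -E 'eef|force:|rot'
python3 -m handwheel '[[[0,0,0],[0.004,0,0],0.15],[[0,0,0],[0.004,0,0],0.15],[[0,0,0],[0.004,0,0],0.15]]'| grep -E 'eef|force:|rot'
```

```text
eef_pos: [492.9, 56.5, -6.4]
tool_rot: [3.141, 0.0, -0.052]
force: [-0.9, -0.4, 0.8]
gripper_force: 0.4
eef_pos: [517.7, 55.3, -6.5]
tool_rot: [-3.142, 0.0, -0.052]
force: [-0.5, 0.4, -1.3]
gripper_force: 0.4
eef_pos: [529.7, 54.7, -6.4]
tool_rot: [-3.142, 0.0, -0.052]
force: [-0.6, -0.6, -0.3]
gripper_force: 0.4
```

```bash

python3 -m handwheel '[[[0,0,0],[0.004,0,0],0.15],[[0,0,0],[0.004,0,0],0.15],[[0,0,0],[0.003,0,0],0.15]]'| grep -E 'eef|force:'
python3 -m handwheel '[[[0,0,0],[0.003,0,0],0.15],[[0,0,0],[0.002,0,0],0.15],[[0,0,0],[0,0,0],0.15]]'| grep -E 'eef|force:'
python3 -m handwheel '[[[0,0,0],[0.002,0,0],0.15],[[0,0,0],[0.001,0,0],0.15],[[0,0,0],[0,0,0],0.15]]'| grep -E 'eef|force:'
```

```text
eef_pos: [540.9, 54.1, -6.4]
force: [-1.1, -0.5, -0.7]
gripper_force: 0.3
eef_pos: [546.0, 53.7, -6.4]
force: [-0.7, 0.1, -0.3]
gripper_force: 0.0
eef_pos: [548.5, 53.7, -6.4]
force: [-0.8, -0.4, -0.3]
gripper_force: 0.1
```

```bash

python3 -m handwheel '[[[0,0,0],[0.002,0,0],0.15],[[0,0,0],[0.001,0,0],0.15],[[0,0,0],[0,0,0],0.15]]'| grep -E 'eef|force:'
python3 -m handwheel '[[[0,0,0],[0.002,0,0],0.15],[[0,0,0],[0.001,0,0],0.15],[[0,0,0],[0,0,0],0.15]]'| grep -E 'eef|force:'
python3 - <<'E'
from h import *
s=np.mean([ctrl.get_image("side")["pixels"].mean(2) for _ in range(3)],0);im=ctrl.get_image("side")
O=np.array([614.4,47.5,0]);yw=-.053
c=lambda x,y,z:O+[x*np.cos(yw)-y*np.sin(yw),x*np.sin(yw)+y*np.cos(yw),z]
for x in(-52,0): print(np.round(proj(im,c(x,62,50)),1))
print(s[222:246:2,265:312:2].astype(int))
E
```

```text
eef_pos: [551.7, 53.5, -6.4]
force: [0.1, 1.1, 0.3]
gripper_force: 0.1
eef_pos: [554.8, 53.3, -6.4]
force: [0.2, 0.4, -0.4]
gripper_force: 0.0
[291.  217.4]
[276.8 215. ]
[[168 168 168 171 167 161 154 149 141 123 103  93  87  81  87 117 157 181
  184 184 185 183 178 185]
 [170 169 169 163 119 117 125 131 146 154 117  91  87  80 105 172 185 182
  183 187 179 140 137 175]
 [163 166 166 131 102 113 111 102  99  97  89  91  86  90 158 192 194 192
  190 187 177 156 159 157]
 [108 117 120  91  99 122 119 116 113  95  87  93  90 133 191 195 194 191
  188 184 174 162 165 153]
 [ 98  97  96  85  88  96  98  98  98  94 103 135 138 184 192 189 189 189
  187 183 173 136 140 158]
 [ 96  96  95  84  93 106 100  95  95  94 122 182 189 192 189 189 187 186
  182 179 173 152 127 140]
 [ 95  95  94  91 151 181 176 162 139 126 159 186 189 189 189 189 182 173
  167 176 182 176 166 152]
 [108 100  96 127 181 189 191 191 188 188 190 191 192 191 188 187 183 177
  178 181 178 178 171 152]
 [180 177 171 177 185 184 185 184 183 183 184 186 186 189 189 191 191 190
  189 184 174 171 173 179]
 [193 195 191 185 178 175 175 174 177 183 193 199 185 187 191 192 193 193
  190 186 185 187 193 197]
 [181 181 176 171 169 165 164 161 171 181 197 201 178 181 184 182 185 189
  190 189 191 193 193 191]
 [170 165 164 165 166 164 161 160 169 172 144 150 161 175 178 174 170 171
  178 185 188 191 187 188]]
```

```bash

python3 -m handwheel '[[[0,0,0],[0.002,0,0],0.15],[[0,0,0],[0,0,0],0.15]]'| grep -E 'eef|force:'
python3 -m handwheel '[[[0,0,0],[0.002,0,0],0.15],[[0,0,0],[0,0,0],0.15]]'| grep -E 'eef|force:'
python3 -m handwheel '[[[0,0,0],[0.002,0,0],0.15],[[0,0,0],[0,0,0],0.15]]'| grep -E 'eef|force:'
```

```text
eef_pos: [554.8, 53.4, -6.6]
force: [-3.9, -0.1, 3.3]
gripper_force: 2.1
eef_pos: [554.7, 53.5, -6.8]
force: [-8.9, -0.4, 4.8]
gripper_force: 4.3
eef_pos: [554.5, 53.6, -7.1]
force: [-12.9, -0.2, 8.1]
gripper_force: 6.2
```

The block is seated on the bar: it stalled at x=554.8 and the force rose to 13 N. I'll back out, lift, shut the fingers, and go behind the sliding jaw.

```bash

python3 -m handwheel '[[[0,0,0],[-0.015,0,0],0.15],[[0,0,0],[-0.03,0,0],0.15],[[0,0,0],[0,0,-0.03],0.15],[[0,0,0],[0,0,-0.04],0.15],[[0,0,0],[0,0,-0.04],0.3]]'| grep -E 'eef|force:'
python3 -m handwheel '[[[0,0,0],[0.015,0.032,0],0.6],[[0,0,0],[0.015,0.032,0],0.9],[[0,0,0],[0.015,0.032,0],1],[[0,0,0],[0.015,0.032,0],1],[[0,0,0],[0.005,0.03,0],1]]'>/dev/null
python3 -m handwheel '[[[0,0,0],[0,0,0],1],[[0,0,0],[0,0,0],1]]'
```

```text
eef_pos: [514.8, 55.1, 104.4]
force: [2.4, 0.8, -0.1]
gripper_force: 0.0
clock: 19.75
eef_pos: [572.5, -108.8, 103.9]
tool_rot: [3.14, -0.002, -0.057]
force: [-0.6, 0.7, 0.0]
width: -0.2
gripper_force: 0.0
```

```bash

python3 -m handwheel '[[[0,0,0],[0,0,0.03],1],[[0,0,0],[0,0,0.025],1],[[0,0,0],[0,0,0.02],1],[[0,0,0],[0,0,0],1]]'| grep -E 'eef|force:'
python3 -m handwheel '[[[0,0,0],[0,0,0.01],1],[[0,0,0],[0,0,0.01],1],[[0,0,0],[0,0,0.006],1],[[0,0,0],[0,0,0],1]]'| grep -E 'eef|force:|rot'
```

```text
eef_pos: [569.5, -102.7, 25.0]
force: [-0.5, 0.9, 0.2]
gripper_force: 0.0
eef_pos: [571.7, -105.2, 1.9]
tool_rot: [-3.141, 0.001, -0.052]
force: [-0.1, -0.0, 0.4]
gripper_force: 0.0
```

```bash

python3 -m handwheel '[[[0,0,0],[0,-0.006,0],1],[[0,0,0],[0,-0.005,0],1],[[0,0,0],[0,-0.005,0],1],[[0,0,0],[0,-0.005,0],1],[[0,0,0],[0,-0.005,0],1]]'| grep -E 'eef|force:'
python3 -m handwheel '[[[0,0,0],[0,-0.005,0],1],[[0,0,0],[0,-0.005,0],1],[[0,0,0],[0,-0.005,0],1],[[0,0,0],[0,-0.005,0],1],[[0,0,0],[0,-0.005,0],1]]'| grep -E 'eef|force:'
```

```text
eef_pos: [573.7, -78.9, 2.9]
force: [-0.3, 0.7, 0.5]
gripper_force: 0.0
eef_pos: [574.6, -60.2, 3.0]
force: [-1.2, -11.6, -2.3]
gripper_force: 5.7
```

```bash

python3 -m handwheel '[[[0,0,0],[0,-0.004,0],1],[[0,0,0],[0,-0.004,0],1],[[0,0,0],[0,-0.004,0],1],[[0,0,0],[0,-0.004,0],1],[[0,0,0],[0,-0.004,0],1]]'| grep -E 'eef|force:'
python3 -m handwheel '[[[0,0,0],[0,-0.004,0],1],[[0,0,0],[0,-0.004,0],1],[[0,0,0],[0,-0.004,0],1],[[0,0,0],[0,-0.004,0],1],[[0,0,0],[0,0,0],1]]'| grep -E 'eef|force:'
```

```text
eef_pos: [575.6, -39.9, 3.0]
force: [0.0, -4.2, 0.1]
gripper_force: 3.5
eef_pos: [576.5, -22.4, 2.9]
force: [-1.8, -7.2, 2.0]
gripper_force: 4.0
```

```bash

python3 -m handwheel '[[[0,0,0],[0,-0.003,0],1],[[0,0,0],[0,-0.003,0],1],[[0,0,0],[0,0,0],1]]'| grep -E 'eef|force:'
python3 -m handwheel '[[[0,0,0],[0,-0.003,0],1],[[0,0,0],[0,0,0],1]]'| grep -E 'eef|force:'
python3 -m handwheel '[[[0,0,0],[0,-0.003,0],1],[[0,0,0],[0,0,0],1]]'| grep -E 'eef|force:'
```

```text
eef_pos: [576.8, -17.6, 3.0]
force: [-0.9, -5.4, -0.2]
gripper_force: 3.2
eef_pos: [576.9, -14.4, 3.0]
force: [-1.0, -8.0, 0.4]
gripper_force: 4.0
eef_pos: [577.0, -12.9, 3.0]
force: [-0.8, -10.7, -0.6]
gripper_force: 5.2
```

```bash

python3 -m handwheel '[[[0,0,0],[0,-0.003,0],1],[[0,0,0],[0,0,0],1]]'| grep -E 'eef|force:'
python3 -m handwheel '[[[0,0,0],[0,-0.003,0],1],[[0,0,0],[0,0,0],1]]'| grep -E 'eef|force:'
python3 -m handwheel '[[[0,0,0],[0,-0.003,0],1],[[0,0,0],[0,0,0],1]]'| grep -E 'eef|force:'
```

```text
eef_pos: [577.1, -13.0, 3.1]
force: [-2.0, -16.1, -2.2]
gripper_force: 7.6
eef_pos: [577.0, -13.0, 3.2]
force: [-2.4, -20.6, -2.9]
gripper_force: 9.9
eef_pos: [577.0, -13.0, 3.2]
force: [-4.0, -25.3, -3.8]
gripper_force: 12.3
```

It's stalled firmly at y −13.0 with the force climbing to 25 N, so the block is held. I'll back off gently, lift, and move the arm clear so I can check.

```bash

python3 -m handwheel '[[[0,0,0],[0,0.01,0],1],[[0,0,0],[0,0.015,0],1],[[0,0,0],[0,0.012,0],1],[[0,0,0],[0,0,-0.03],1],[[0,0,0],[0,0,-0.04],1]]'| grep -E 'eef|force:'
python3 -m handwheel '[[[0,0,0],[0,0,-0.04],1],[[0,0,0],[0,0,-0.04],1],[[0,0,0],[-0.02,0.035,0],1],[[0,0,0],[-0.02,0.035,0],1],[[0,0,0],[-0.02,0.035,0],1]]'| grep -E 'eef|force:'
python3 -m handwheel '[[[0,0,0],[-0.02,0.035,0],1],[[0,0,0],[-0.02,0.035,0],1],[[0,0,0],[-0.02,0.035,0],1],[[0,0,0],[-0.02,0.035,0],1],[[0,0,0],[0,0,0],1]]'| grep -E 'eef|force:|clock'
python3 - <<'E'
from h import *
a=[ctrl.get_image("top") for _ in range(4)];im=a[0];p=np.mean([i["pixels"] for i in a],0)
O=np.array([614.4,47.5,0]);yw=-.053
c=lambda x,y,z:O+[x*np.cos(yw)-y*np.sin(yw),x*np.sin(yw)+y*np.cos(yw),z]
def samp(q):
    u,v=proj(im,q);return cv2.getRectSubPix(p.astype(np.float32),(1,1),(u,v))[0,0].astype(int).tolist()
print("along y at x=-28");[print(y,samp(c(-28,y,48))) for y in range(105,-71,-5)]
print("along x");[print(x,[samp(c(x,y,50)) for y in(-20,25,70)]) for x in range(-75,25,4)]
E
```

```text
eef_pos: [573.0, -35.4, 70.8]
force: [0.7, -0.1, 0.0]
gripper_force: 0.0
eef_pos: [510.3, -136.8, 153.5]
force: [-0.4, -0.5, 0.2]
gripper_force: 0.0
clock: 24.42
eef_pos: [417.6, -280.9, 154.2]
force: [0.7, -1.1, -0.2]
gripper_force: 0.0
along y at x=-28
105 [126, 126, 125]
100 [115, 123, 128]
95 [112, 120, 125]
90 [101, 99, 95]
85 [138, 121, 98]
80 [139, 119, 91]
75 [140, 120, 92]
70 [142, 121, 93]
65 [141, 120, 92]
60 [139, 119, 91]
55 [142, 122, 95]
50 [144, 125, 97]
45 [142, 122, 94]
40 [146, 125, 97]
35 [145, 125, 96]
30 [144, 124, 95]
25 [145, 124, 95]
20 [145, 125, 96]
15 [145, 125, 97]
10 [142, 123, 94]
5 [138, 119, 91]
0 [139, 119, 92]
-5 [138, 118, 91]
-10 [137, 117, 90]
-15 [140, 120, 93]
-20 [141, 121, 93]
-25 [140, 120, 92]
-30 [128, 109, 85]
-35 [86, 86, 83]
-40 [113, 120, 124]
-45 [115, 121, 127]
-50 [124, 129, 130]
-55 [134, 124, 109]
-60 [150, 135, 112]
-65 [152, 136, 113]
-70 [149, 133, 111]
along x
-75 [[151, 135, 113], [159, 143, 119], [154, 138, 118]]
-71 [[152, 137, 113], [158, 141, 118], [154, 138, 118]]
-67 [[154, 138, 114], [159, 143, 119], [154, 139, 119]]
-
[... 472 characters left out ...]
95]]
-27 [[142, 122, 94], [144, 123, 94], [140, 119, 92]]
-23 [[141, 121, 93], [142, 121, 93], [136, 115, 88]]
-19 [[140, 120, 92], [138, 118, 91], [135, 114, 87]]
-15 [[139, 118, 91], [139, 117, 90], [135, 114, 87]]
-11 [[137, 116, 89], [133, 111, 86], [133, 112, 85]]
-7 [[134, 113, 87], [127, 106, 80], [132, 111, 84]]
-3 [[133, 112, 86], [129, 110, 85], [131, 111, 86]]
1 [[134, 120, 107], [136, 124, 113], [136, 122, 109]]
5 [[141, 139, 144], [147, 147, 150], [142, 140, 144]]
9 [[142, 145, 155], [150, 154, 162], [145, 148, 157]]
13 [[136, 136, 141], [150, 149, 154], [147, 146, 150]]
17 [[134, 124, 113], [146, 137, 126], [153, 143, 131]]
21 [[145, 130, 110], [142, 128, 108], [155, 141, 120]]
```

The block fills the mouth from jaw to jaw (y ≈ −33 to 87). Its long side is on the bar along its whole length, and the arm is clear. Handing in.

```bash
python3 -c "
from cell import ctrl;print(ctrl.finish_job())"
```

```text
the job is handed in; nothing more can be done
None
```

I clamped the block: it is held between both jaws with its long side against the bar, the hand is clear, and the job was handed in at about 24.5 s of the 54 s; I touched nothing else on purpose, but only checked the block and jaws at the end.

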